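# Trip test of the stand's power box

### The job

Before the guests arrive, do the trip test on the power box that feeds the foil press: press the test button so that the big lever beside it drops, then lift that lever back up until it snaps fully home. Then swing the clear cover down fully shut over the breakers. Let the button alone drop the lever, do not trip the two small breakers next to it, and leave the other things on the table where they are.

Things in the scene. Friction and masses are not known exactly. Their poses are not given: they have to be found in the camera images.
- power_box: heavy black power box, stands fast, 170 (x) x 250 (y) x 107 mm high at the back; origin: centre of its underside, +x away from the robot, +y to its left. Its face slopes down to the robot, 30 deg from level, from x 35, z 107 to x -79, z 41 mm. White modules, 14 mm proud of the face, carry the big lever (middle), the test button (right of it) and two small toggles (left)
- button_top (a point): centre of the flat top of the round grey test button, 26 mm in diameter, 58 mm to the right (box -y) of the lever's middle; at rest 11.5 mm proud of the white module. It moves in square to the sloped face: 30 degrees from vertical, downwards and away from the robot (box +x)
- test_button (a joint): travel of the test button, 0 out to 0.007 m fully in; a spring returns it. The lever is thrown when the button is 4 to 5 mm in. Pressing takes up to about 4 N on the way, and about 3.5 N fully in
- main_lever (a joint): big black lever, a paddle 44 mm wide (y), 10 thick, 46 long from pivot to tip: 0 = up (on, vertical), 1.05 rad = down (off, dropped towards the robot, 60 deg from vertical). Snap spring with dead point at 0.3: lifted to less than 0.3 it snaps home to 0 and stays, else it falls back to 1.05. Lifting takes up to 5 N. It will not stay up while the test button is held in
- lever_tip (a point): middle of the tip of the big lever (moves with it)
- lever_pivot (a point): middle of the big lever's pivot, fixed in the box 10 mm inside the top of the white module; its axis is the box's y axis
- cover (a joint): hinge of the clear cover: 0 = fully shut on the face, 2.5 rad = stop; at the start open, 2.1 to 2.45. Stiff hinge: it stays where it is left and takes about 2 N at the free edge, it does not fall shut. The cover is a clear hood with grey edges, 232 mm wide, 126 from hinge to free edge, 54 high, hinged along the upper edge of the face
- cover_hinge (a point): middle of the cover's hinge line, fixed in the box; its axis is the box's y axis
- cover_edge (a point): middle of the hood's free outer corner edge (moves with it), 126 mm from the hinge along the hood's foot and 54 mm square to that: the upper rear edge when open, the upper front edge when shut. The flat outer panel runs 90 mm from this edge towards the hinge, downwards when open, then bends in to the hinge
- cover_tab (a point): middle of the grey finger tab, 60 mm wide (y), 8 mm thick, that sticks 16 mm out of the hood's free front wall near its foot (moves with it)
- small_toggle_a (a joint): small black breaker toggle, 11 mm wide, 28 mm long, on a narrow module 66 mm left (box +y) of the big lever's middle: 0 = up (on), 1.05 = tripped; must stay up
- small_toggle_b (a joint): small black breaker toggle, 11 mm wide, 28 mm long, 89 mm left (box +y) of the big lever's middle: 0 = up (on), 1.05 = tripped; must stay up
- stamp: hand stamp with a brown wooden handle, standing, 29 x 30 x 73 mm, origin at the centre of its foot; stands close to the left side of the box; leave it
- gift_box: navy lidded gift box lying on the table, 62 x 150 x 34 mm, origin at the centre of its underside; leave it
- ribbon: spool of ivory ribbon lying flat, 64 mm across, 25 mm high, origin under its middle; leave it
- foil_roll: roll of silver foil standing on its end, 52 mm across, 31 mm high, origin under its middle; stands close to the right side of the box; leave it
- passport: teal leather passport cover lying flat, 134 x 96 x 8 mm, origin at the centre of its underside; lies to the right of the box; leave it

How it is judged:
On the way, in this order (a step that is already met when the one before it is completed fails the run):
1. the test button is pressed in and the big lever drops all the way (value of joint test_button above 0.002 m and value of joint main_lever above 0.9 rad), for 0.02 s.
2. the big lever is lifted back up and has snapped home (value of joint main_lever below 0.08 rad and value of joint test_button below 0.001 m), for 0.2 s.
At the end, for the whole second after the job is handed in: the clear cover is shut to within 0.05 rad (about 6 mm at its free edge), the big lever is up and the two small toggles are up (each within 0.08 rad), the test button is out (within 1 mm), and the robot does not touch the power box (all of step 2 and value of joint cover below 0.05 rad and value of joint each of small_toggle_a, small_toggle_b below 0.08 rad and contact force between each of the arm, the fingers and power_box below 0.1 N).
It fails at once if a small breaker is tripped (value of joint any of small_toggle_a, small_toggle_b above 0.3 rad).
It fails at once if the big lever is pulled down by the robot instead of by the test button (contact force between the fingers and main_lever above 1 N and value of joint test_button below 0.001 m and value of joint main_lever between 0.12 and 0.28 rad and velocity of joint main_lever above 0.3 rad/s).
It fails at once if something else on the table is shifted by more than 30 mm (distance of any of stamp, gift_box, ribbon, foil_roll, passport from where it was at the start of the episode above 0.03 m).
It also fails if it takes over 54 s, if anything falls off the work surface, if the arm or the gripper's body presses on something with over 40 N, if the wrist force passes 120 N, or if a joint passes its speed limit or range.

### The arm

A 6-joint arm with a two-finger parallel gripper is mounted at the origin on a cart in front of the work surface, level with it; the furniture and walls round the work are solid. World frame = base frame: x ahead of the robot, y to its left, z up, the work surface at z = 0. Lengths are in m, angles in rad, forces in N, time in s.
With the tool pointing down it reaches from about 0.3 to 0.775 m from the base axis. Payload 14.6 kg.
Tool frame: the origin (TCP) lies at the very end of the fingers, on their centre line; the grasp point (between the pads) lies 19 mm behind it; z points along the fingers, y is the line along which they close (so a half turn about z gives the same grasp; the last joint's range is limited). The gripper opens to 85 mm and grips with 20 to 120 N. Pads are 22 mm wide; open, the fingers measure 114 mm over their backs; the gripper's body (76 mm by 85 mm) begins 54 mm behind the grasp point. The pads swing forward as they close: fully open they stand 13 mm farther back than shut.
Start: joints at [-1.321, 0.3, 1.521, -0, 1.321, -0.067], TCP at [0.171, -0.523, 0.205] pointing down, gripper open.
Joint ranges: [-3.03, 3.03], [-0.79, 2.21], [0.23, 2.52], [-1.04, 4.18], [0, 3.07], [-2.55, 2.55]. Speed limits (rad/s): [2.22, 2.22, 2.57, 3.14, 3.14, 3.14].

### API

Orientations are given as [roll, pitch, yaw] about the fixed x, y, z axes, in that order (R = Rz(yaw) Ry(pitch) Rx(roll)).
In Python, from plant import env gives the robot as it stands. The module is installed in compiled form; this text tells all that it offers.
- The arm moves only by the tool apply_moves, never from a script. Its argument "moves" is one flat list of numbers, 7 for each row, row after row: the opening, from -1 (shut) to 1 (fully open), then the shift along the tool's x, y, z in mm, then the turn, a rotation vector about the tool's x, y, z in rad. In form: [hand, dx, dy, dz, ax, ay, az, hand, dx, dy, dz, ax, ay, az, ...]. A call has 1 to 20 rows; each row is the pose to reach, as a shift and turn from the pose commanded when the call began, along the tool's axes at that moment; what a row does not reach only later rows make up. A row lasts 1/10 s, in which the tool goes at most 50 mm and 8.59 degrees, less where a joint would pass 70% of its speed; a pose out of reach is approached as far as the arm can. A call with a gripper value outside its range is refused whole. The fingers move at their own pace and stop on an object; "squeeze" is the grip in N (left out, the last holds). Time passes only in rows, so rows that repeat a pose let the fingers close. It gives the time, the measured TCP pose, the force, the opening and the grip force at its end, in the units of the state.
- env.read_state(): the state, without advancing time (a new reading comes with each control period).
- env.get_image(name): name is "scene" or "side" or "wrist"; returns (picture, depth): 384x512x3 uint8, blue, green, red; 384x512 float32, m along the optical axis (not along the pixel's ray), 0 where there is no reading.
- env.camera_model(name): a dict with "fx", "fy", "cx", "cy" (pixels), "R" (3x3) and "t" (3): a world point X has camera coordinates R X + t. Camera axes: x right, y down, z forward; pixel columns grow to the right and rows downward; lengths in m; the calibration is good to about 2 mm. A picture is of the moment at which its call begins: read the wrist's pose just before it. camera_model takes no time and is no camera call; for the wrist camera it gives the pose at the moment of the call.
- env.job_done(): hands the job in; it is judged then, once.
Trained networks look in the newest picture that a camera, given by its name, has taken for a name from the list of things; names that differ only in an ending like _2 or _b are one class to them, and where a whole thing is asked for, a point or a joint stands for the part that bears it (a point fixed in the world has none). Each returns a list of dicts, best first, with "p" (0 to 1); they miss things now and then, are a little off and sometimes report something else, mostly with a low value. They report only what shows in the picture. A call takes as long as a camera call.
- env.boxes_of(camera, target): "rect" ([left, top, right, bottom] in pixels, round what is visible of it).
The state is a dict: "t": time; "joints": joint angles; "joint_vel": joint speeds; "effort": joint torques, N m; "tool_pos": TCP position; "tcp_rot": TCP orientation; "ft_force": force on the tool from outside, world axes, zero at the start; "ft_torque": the same for the moment, N m; "width": opening from 0.0 (shut) to 1.0 (fully open); "gripper_force": force on a finger pad.
Only numpy, scipy, OpenCV 4.12 (cv2) and the standard library are available. Lean on these libraries where they do the work, as an engineer would, in place of code of your own. Each camera call takes 0.05 s, during which the arm holds its last target. There are 200 camera calls.

## Working session

There is one attempt and no reset: what is moved stays moved. The work goes in short steps, Python scripts to look and compute and a tool call to move; the robot and the scene stay as the last step left them, time stands still between calls to the robot, and variables do not carry over. Pictures are saved under pics/ and viewed, at most 12 in all, crops included, and the job is handed in when it is done.

Besides the shell and the picture viewer there is one more tool, called after "Emit:" as name(argument=value, ...) on one line, values as JSON. apply_moves: Moves the arm, as the interface text tells. Its arguments: {"type":"object","properties":{"moves":{"type":"array"},"squeeze":{"type":"number"}},"required":["moves"]}

```bash
mkdir -p pics
cat > h.py <<'E'
import numpy as np, cv2
from plant import env
from scipy.spatial.transform import Rotation as Ro
def pts(name):
    im,d=env.get_image(name); c=env.camera_model(name)
    v,u=np.mgrid[:384,:512]
    P=np.stack([(u-c['cx'])*d/c['fx'],(v-c['cy'])*d/c['fy'],d],-1)
    W=(P-c['t'])@np.array(c['R'])
    W[d==0]=np.nan
    return im,W
E
python3 - <<'E'
from h import *
s=env.read_state();print(s['t'],s['tool_pos'],s['tcp_rot'])
ims=[]
for n in ('scene','side'):
    im,W=pts(n);ims.append(im);np.save(n+'.npy',W)
    c=env.camera_model(n);print(n,-np.array(c['R']).T@c['t'],c['fx'])
    for t in ('power_box','main_lever','test_button','cover','cover_tab','small_toggle_a','foil_roll','stamp'):
        for b in env.boxes_of(n,t)[:2]:
            r=np.array(b['rect']);u,v=int((r[0]+r[2])/2),int((r[1]+r[3])/2)
            print(t,round(b['p'],2),r.round(),W[v,u].round(3))
cv2.imwrite('pics/a.png',ims[0]);cv2.imwrite('pics/b.png',ims[1])
E
```

```text
0.0 [ 0.17124945 -0.52237346  0.20490171] [-3.14036041e+00 -6.62514572e-05  3.16769924e-01]
scene [-0.21209     0.46239418  0.66223055] 366.35142600569264
power_box 0.58 [192. 126. 301. 255.] [0.525 0.045 0.103]
power_box 0.26 [185. 132. 279. 196.] [0.599 0.048 0.151]
main_lever 0.6 [252. 189. 266. 207.] [0.471 0.04  0.11 ]
test_button 0.63 [269. 193. 282. 202.] [ 0.465 -0.011  0.095]
test_button 0.2 [190. 128. 281. 197.] [0.599 0.038 0.154]
cover 0.76 [190. 129. 281. 199.] [0.597 0.04  0.149]
cover_tab 0.62 [188. 133. 278. 197.] [0.598 0.046 0.15 ]
stamp 0.67 [197. 232. 213. 259.] [0.436 0.217 0.048]
stamp 0.44 [190. 128. 278. 199.] [0.6   0.041 0.151]
side [-0.06798223 -0.90796717  0.86803868] 417.54583423292655
power_box 0.85 [225. 141. 306. 226.] [0.558 0.055 0.125]
cover 0.89 [248. 139. 313. 205.] [0.601 0.035 0.165]
cover_tab 0.93 [245. 140. 307. 207.] [0.597 0.052 0.154]
foil_roll 0.66 [296. 242. 304. 257.] [ 0.546 -0.164  0.013]
```

Run:
```python
import cv2
a=cv2.imread('pics/a.png')[90:290,150:350];b=cv2.imread('pics/b.png')[120:290,190:360]
cv2.imwrite('pics/ab.png',cv2.hconcat([cv2.resize(a,(400,400),interpolation=2),cv2.resize(b,(400,400),interpolation=2)]))
```

```text
(no output)
```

View pics/ab.png

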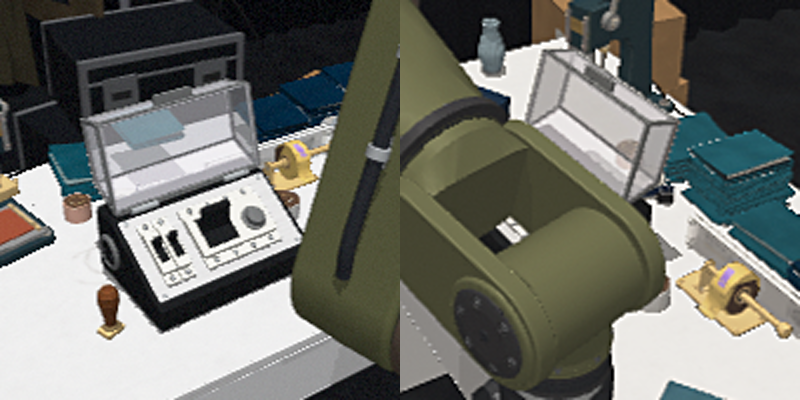

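View pics/a.png

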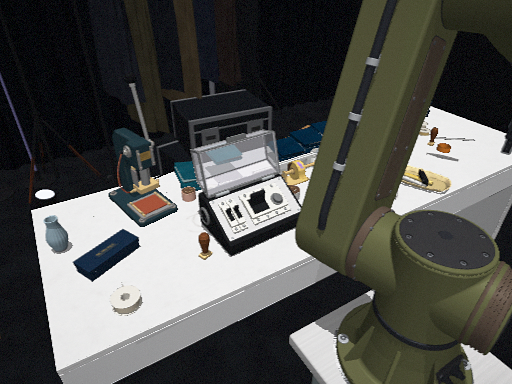

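The scene view shows the box at about (245,195), with its cover open behind it. The lever is at (259,198), the button at (276,197), the toggles at (232,212) and the stamp at (204,243). The arm hides most of the side view.

Run:
```python
from h import *
W=np.load('scene.npy')
from math import *
# face plane RANSAC
R=W[180:250,195:305].reshape(-1,3);R=R[np.isfinite(R).all(1)&(R[:,2]>.03)&(R[:,2]<.14)]
rng=np.random.default_rng(0);best=(0,)
for _ in range(3000):
    a=R[rng.choice(len(R),3,False)];n=np.cross(a[1]-a[0],a[2]-a[0]);n/=np.linalg.norm(n)+1e-12
    if n[2]<0:n=-n
    if abs(n[2]-.866)>.06: continue
    k=abs((R-a[0])@n)<.002
    if k.sum()>best[0]:best=(k.sum(),k)
I=R[best[1]];c=I.mean(0);n=np.linalg.svd(I-c)[2][2];n*=np.sign(n[2])
yaw=atan2(-n[1],-n[0]);print(len(R),len(I),n,yaw,c)
B=Ro.from_euler('z',yaw).as_matrix()
for v,u in ((198,259),(197,275),(213,231)): print(W[v,u])
L=(I-c)@B;print(L.min(0),L.max(0))
```

```text
5364 1723 [-0.49984313 -0.02548259  0.865741  ] 0.05093708310890279 [0.47780431 0.06043693 0.07671154]
[0.47158962 0.03609299 0.10464485]
[ 0.46503909 -0.01127816  0.09510286]
[0.4701833  0.12203309 0.08856221]
[-0.06425952 -0.14535728 -0.03895036] [0.11001691 0.16650023 0.06191483]
```

```bash
cat >> h.py <<'E'
def delta(p,R):
    s=env.read_state();R0=Ro.from_euler('xyz',s['tcp_rot'])
    d=R0.inv().apply(np.array(p)-s['tool_pos'])*1000;w=(R0.inv()*R).as_rotvec()
    print('delta mm',d.round(1),'rot',w.round(3),'n',np.linalg.norm(w).round(2)); return d,w
def tool(yaw,tilt):  # tool pointing down, tilted away from robot by tilt (rad); x fwd
    return Ro.from_euler('z',yaw)*Ro.from_euler('y',-tilt)*Ro.from_euler('x',np.pi)
E
python3 - <<'E'
from h import *
s=env.read_state();c=env.camera_model('wrist');Rt=Ro.from_euler('xyz',s['tcp_rot']).as_matrix()
C=-np.array(c['R']).T@c['t'];print('cam in tcp',Rt.T@(C-s['tool_pos']),'cam z in tcp',Rt.T@np.array(c['R'])[2],c['fx'],c['cx'])
T=tool(.05,.5236);print(T.as_matrix()[:,2])
p=np.array([.36,.04,.33]);delta(p,T);delta(p,tool(.05,.3))
o=Rt.T@(C-s['tool_pos']);print(p+T.apply(o))
E
```

```text
cam in tcp [ 0.07833912  0.00026263 -0.16909362] cam z in tcp [-3.02497246e-01  6.92937340e-05  9.53150256e-01] 269.9494862630519 253.61502679604496
[ 0.49937619  0.02498964 -0.86602479]
delta mm [ 354.6 -475.8 -124.5] rot [-0.07   0.52   0.261] n 0.59
delta mm [ 354.6 -475.8 -124.5] rot [-0.04   0.298  0.265] n 0.4
[0.34333063 0.03890288 0.51560891]
```

Emit:
apply_moves(moves=[-1, 0, 0, -125, 0, 0, 0, -1, 0, 0, -125, 0, 0, 0, -1, 0, 0, -125, 0, 0, 0, -1, 355, -476, -125, -0.07, 0.52, 0.261, -1, 355, -476, -125, -0.07, 0.52, 0.261, -1, 355, -476, -125, -0.07, 0.52, 0.261, -1, 355, -476, -125, -0.07, 0.52, 0.261, -1, 355, -476, -125, -0.07, 0.52, 0.261, -1, 355, -476, -125, -0.07, 0.52, 0.261, -1, 355, -476, -125, -0.07, 0.52, 0.261, -1, 355, -476, -125, -0.07, 0.52, 0.261, -1, 355, -476, -125, -0.07, 0.52, 0.261, -1, 355, -476, -125, -0.07, 0.52, 0.261, -1, 355, -476, -125, -0.07, 0.52, 0.261, -1, 355, -476, -125, -0.07, 0.52, 0.261, -1, 355, -476, -125, -0.07, 0.52, 0.261, -1, 355, -476, -125, -0.07, 0.52, 0.261, -1, 355, -476, -125, -0.07, 0.52, 0.261])

```text
t: 2.7
tool_pos: [0.3604, 0.0438, 0.3306]
tcp_rot: [-3.141, -0.523, 0.056]
ft_force: [-0.0, -1.5, -0.8]
width: -0.003
gripper_force: 0.0
```

Run:
```python
from h import *
s=env.read_state();print(s['t'],s['tool_pos'],s['tcp_rot'],s['ft_force'])
im,W=pts('wrist');np.save('w1.npy',W);cv2.imwrite('pics/w1.png',im)
for t in ('power_box','main_lever','test_button','cover','cover_tab','small_toggle_a','foil_roll','stamp'):
    for b in env.boxes_of('wrist',t)[:2]:
        r=np.array(b['rect']);u,v=int((r[0]+r[2])/2),int((r[1]+r[3])/2)
        print(t,round(b['p'],2),r.round(),W[v,u].round(3))
```

```text
2.7 [0.36040365 0.04384215 0.33056874] [-3.14124391 -0.52348681  0.05640541] [-0.03326602 -1.46931364 -0.80308279]
main_lever 0.65 [247. 159. 276. 173.] [0.472 0.037 0.119]
main_lever 0.16 [ 32. 187.  77. 228.] [0.402 0.411 0.026]
test_button 0.45 [288. 170. 306. 184.] [ 0.464 -0.021  0.094]
cover 0.74 [164.  29. 365. 132.] [0.598 0.039 0.151]
cover_tab 0.82 [166.  26. 367. 132.] [0.599 0.037 0.154]
small_toggle_a 0.22 [289. 166. 302. 185.] [ 0.467 -0.019  0.095]
foil_roll 0.58 [335. 132. 366. 161.] [ 0.549 -0.132  0.031]
stamp 0.84 [156. 174. 177. 198.] [0.444 0.197 0.066]
```

View pics/w1.png

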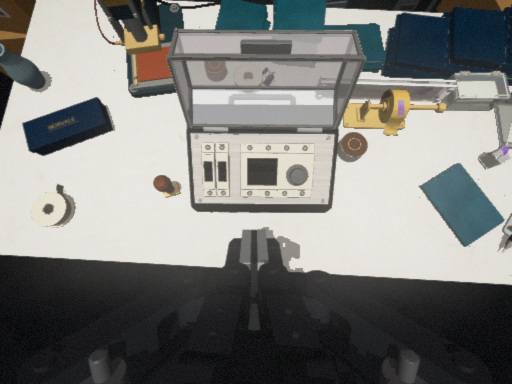

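The wrist picture shows the box squarely: lever in its black window at about (262,173), button at (297,175), toggles at (208,172) and (222,172). The hood's free edge with the tab is at (265,45), and the hinge line is at v≈128.

Run:
```python
from h import *
from math import *
W=np.load('w1.npy');im=cv2.imread('pics/w1.png')
R=W[135:200,195:330].reshape(-1,3);R=R[np.isfinite(R).all(1)&(R[:,2]>.03)&(R[:,2]<.16)]
a=np.array([-.5,-.025,.866]);a/=np.linalg.norm(a)
h=R@a
H,e=np.histogram(h,np.arange(h.min(),h.max(),.002));
k=np.argsort(H)[-6:];print([(e[i].round(4),H[i]) for i in sorted(k)])
def refine(h0):
    n=a;d=h0
    for _ in range(5):
        I=R[abs(R@n-d)<.003];c=I.mean(0);n=np.linalg.svd(I-c)[2][2];n=n*np.sign(n[2]);d=c@n
    print('plane',n.round(4),round(d,4),len(I),'tilt',degrees(acos(n[2])),'yaw',atan2(-n[1],-n[0]));return n,d
for i in sorted(np.argsort(H)[-3:]): refine(e[i]+.001)
# box side edges rows: table/box transitions
for v in (140,160,180,195,205):
    z=W[v,:,2]; k=np.where((z>.025)&(np.arange(512)>183)&(np.arange(512)<345))[0]
    print(v,k[0],k[-1],W[v,k[0]].round(3),W[v,k[-1]].round(3))
for u in (215,300): # front bottom / hinge
    for v in range(122,216,6): print(u,v,W[v,u].round(3),end=' ')
    print()
print('lever');
for v in range(154,194,3): print(v,W[v,262].round(4),W[v,235].round(4),W[v,297].round(4))
g=cv2.resize(im[110:220,180:345],None,fx=4.8,fy=4.8,interpolation=2);cv2.imwrite('pics/w1c.png',g)
```

```text
[(np.float64(-0.1771), np.int64(399)), (np.float64(-0.1751), np.int64(2607)), (np.float64(-0.1731), np.int64(453)), (np.float64(-0.1691), np.int64(1186)), (np.float64(-0.1631), np.int64(2014)), (np.float64(-0.1611), np.int64(494))]
plane [-0.4996 -0.0228  0.866 ] -0.1738 3462 tilt 30.007762114913742 yaw 0.045518929075008395
plane [-0.4977 -0.0229  0.8671] -0.1668 1706 tilt 29.8807202602469 yaw 0.04588356735808278
plane [-0.4949 -0.0209  0.8687] -0.1592 2898 tilt 29.695454187029828 yaw 0.042214068761249945
140 187 344 [0.516 0.161 0.099] [ 0.561 -0.121  0.03 ]
160 188 335 [0.487 0.16  0.083] [ 0.5   -0.087  0.084]
180 189 333 [0.457 0.159 0.065] [ 0.47  -0.088  0.067]
195 190 332 [0.433 0.157 0.054] [ 0.446 -0.09   0.054]
205 191 331 [0.417 0.157 0.042] [ 0.43  -0.091  0.044]
215 122 [0.54  0.113 0.12 ] 215 128 [0.532 0.113 0.116] 215 134 [0.526 0.114 0.107] 215 140 [0.518 0.114 0.1  ] 215 146 [0.509 0.114 0.097] 215 152 [0.501 0.114 0.09 ] 215 158 [0.492 0.114 0.085] 215 164 [0.483 0.114 0.081] 215 170 [0.473 0.114 0.078] 215 176 [0.464 0.113 0.075] 215 182 [0.454 0.113 0.071] 215 18
[... 1004 characters left out ...]
-0.0221  0.0941]
169 [0.4726 0.0348 0.1006] [0.4773 0.0801 0.0773] [ 0.476  -0.0214  0.0993]
172 [0.4717 0.0344 0.0865] [0.4728 0.08   0.0743] [ 0.4718 -0.0219  0.0966]
175 [0.4675 0.0341 0.0833] [0.4683 0.0799 0.0718] [ 0.4669 -0.022   0.0963]
178 [0.4626 0.0338 0.0823] [0.4639 0.0798 0.0684] [ 0.4629 -0.0227  0.0929]
181 [0.4582 0.0335 0.0797] [0.4594 0.0797 0.0652] [ 0.4584 -0.0231  0.0907]
184 [0.4537 0.0332 0.0769] [0.4543 0.0794 0.0643] [ 0.4558 -0.0246  0.0814]
187 [0.4498 0.0329 0.0716] [0.4498 0.0793 0.0611] [ 0.4529 -0.0261  0.0726]
190 [0.4465 0.0324 0.0636] [0.4451 0.0792 0.058 ] [ 0.4494 -0.0273  0.065 ]
193 [0.4415 0.0322 0.062 ] [0.4403 0.079  0.0557] [ 0.4448 -0.0279  0.0622]
```

View pics/w1c.png

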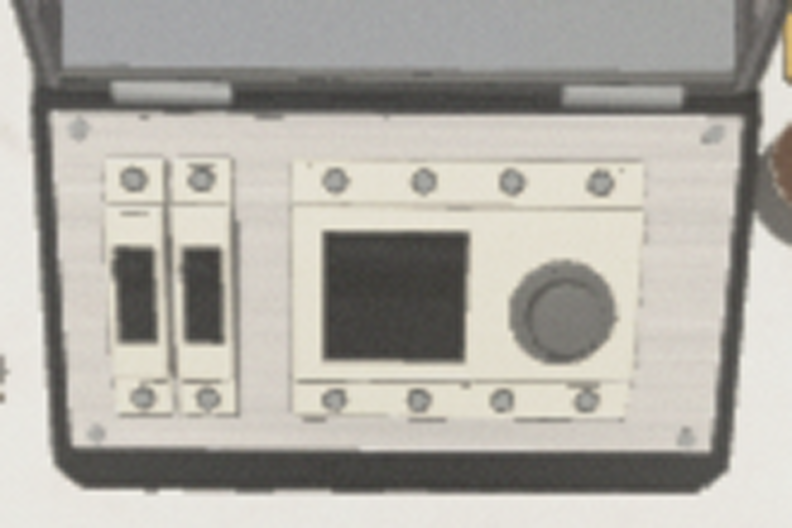

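Yaw is 0.046. The button top is at about (0.467,-0.0245,0.096), and the lever pivot at about (0.477,0.035,0.080), which agrees with the 10 mm-inside rule. I'll approach the button along its axis.

```bash
cat >> h.py <<'E'
Y=.046; B=Ro.from_euler('z',Y); N=B.apply([-.5,0,.866])
BT=np.array([.4675,-.0245,.0965]); PV=np.array([.477,.035,.080])
E
python3 - <<'E'
from h import *
delta(BT+.03*N,tool(Y,.5236))
E
```

```text
delta mm [-27.   68.9 224.7] rot [-0.001  0.     0.001] n 0.0
```

Emit:
apply_moves(moves=[-1, -27, 69, 150, 0, 0, 0, -1, -27, 69, 150, 0, 0, 0, -1, -27, 69, 150, 0, 0, 0, -1, -27, 69, 150, 0, 0, 0, -1, -27, 69, 190, 0, 0, 0, -1, -27, 69, 225, 0, 0, 0, -1, -27, 69, 225, 0, 0, 0, -1, -27, 69, 225, 0, 0, 0])

```text
t: 3.95
tool_pos: [0.4524, -0.0245, 0.122]
tcp_rot: [-3.141, -0.522, 0.049]
ft_force: [0.7, 0.0, 0.6]
width: -0.0
gripper_force: 0.0
```

Run:
```python
from h import *
im,W=pts('wrist')
delta(BT,tool(Y,.5236))
print([ (b['p'],b['rect']) for b in env.boxes_of('wrist','test_button')[:2]])
c=env.camera_model('wrist')
for P in (BT,PV): q=np.array(c['R'])@P+c['t'];print(q[:2]/q[2]*c['fx']+[c['cx'],c['cy']])
cv2.imwrite('pics/w2.png',im)
```

```text
delta mm [-0.6  0.7 30.4] rot [-0.001 -0.     0.003] n 0.0
[(0.75, [235.8, 193.0, 267.6, 228.5])]
[254.38321213 211.19473712]
[185.95785803 199.69275157]
```

View pics/w2.png

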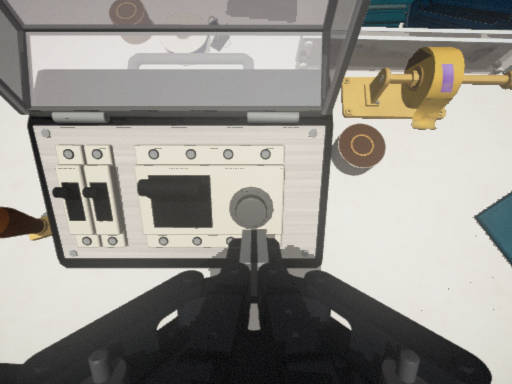

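The button top is at (251,209), where I predicted (254,211), so it lies about 2 mm left. The finger is over it, so I press.

Emit:
apply_moves(moves=[-1, 1, -1, 20, 0, 0, 0, -1, 1, -1, 27, 0, 0, 0, -1, 1, -1, 30, 0, 0, 0, -1, 1, -1, 32, 0, 0, 0, -1, 1, -1, 34, 0, 0, 0, -1, 1, -1, 36, 0, 0, 0, -1, 1, -1, 36, 0, 0, 0, -1, 1, -1, 36, 0, 0, 0])

```text
t: 4.85
tool_pos: [0.4715, -0.0223, 0.0915]
tcp_rot: [3.141, -0.523, 0.05]
ft_force: [0.5, 0.1, 0.0]
width: -0.002
gripper_force: 0.0
```

Run:
```python
from h import *
im,W=pts('wrist');s=env.read_state();print(s['ft_force'],s['tool_pos'],s['effort'])
ims,_=pts('scene')
cv2.imwrite('pics/w3.png',cv2.hconcat([cv2.resize(im[100:280,120:320],(400,360)),cv2.resize(ims[120:270,190:357],(400,360))]))
```

```text
[-0.43311882 -0.0137693   0.46025016] [ 0.47148757 -0.02231975  0.0915104 ] [-3.27547663e-03 -3.11760771e+01 -2.84347683e+01  2.68277759e-01
 -1.24720931e+00 -2.18319699e-03]
```

View pics/w3.png

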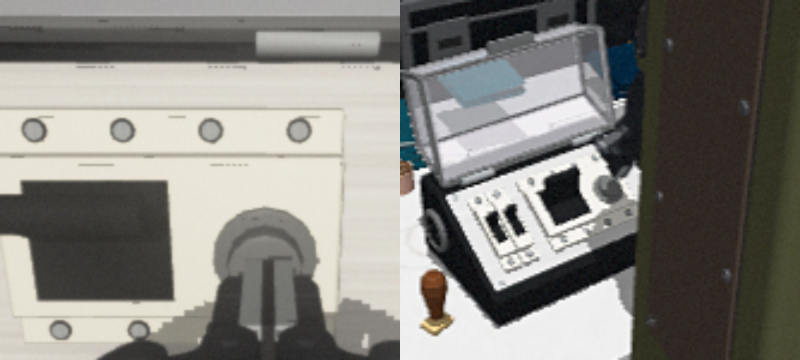

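The finger stands at the button, but there is no force and the lever is still up. I go deeper in small steps.

Emit:
apply_moves(moves=[-1, 3, 0, 1, 0, 0, 0, -1, 3, 0, 2, 0, 0, 0, -1, 3, 0, 3, 0, 0, 0])

```text
t: 5.25
tool_pos: [0.4757, -0.0221, 0.0903]
tcp_rot: [3.141, -0.523, 0.05]
ft_force: [0.1, -0.0, -0.1]
width: 0.003
gripper_force: 0.0
```

Run:
```python
from h import *
s=env.read_state();print(s['tool_pos'],s['ft_force'])
im,W=pts('wrist');c=env.camera_model('wrist')
q=np.array(c['R'])@s['tool_pos']+c['t'];print('tcp px',q[:2]/q[2]*c['fx']+[c['cx'],c['cy']])
h=W@N-PV@N-.010
for v in range(196,246,4): print(v,[(round(h[v,u]*1000,1)) for u in range(222,290,4)])
cv2.imwrite('pics/w4.png',cv2.resize(im[140:260,170:320],(800,640)))
```

```text
[ 0.47571905 -0.02210294  0.09028074] [ 0.08457939 -0.01950673 -0.06232059]
tcp px [253.63046165 226.39781929]
196 [np.float64(-2.5), np.float64(-1.0), np.float64(-1.9), np.float64(-2.2), np.float64(-1.9), np.float64(-2.5), np.float64(-1.8), np.float64(-2.5), np.float64(-2.4), np.float64(-2.0), np.float64(-2.6), np.float64(-2.1), np.float64(-1.7), np.float64(-2.4), np.float64(-2.7), np.float64(-1.2), np.float64(-1.4)]
200 [np.float64(-2.9), np.float64(-2.9), np.float64(-2.2), np.float64(-2.0), np.float64(-3.3), np.float64(-1.9), np.float64(-1.9), np.float64(-2.1), np.float64(-2.2), np.float64(-3.0), np.float64(-1.9), np.float64(-2.9), np.float64(-3.8), np.float64(-1.4), np.float64(-2.9), np.float64(-1.7), np.float64(-3.0)]
204 [np.float64(-2.8), np.float64(-2.6), np.float64(-2.3), np.float64(-1.5), np.float64(-2.6), np.float64(-2.3), np.float64(-0.9), np.float64(-3.6), np.float64(-2.3), np.float64(-2.3), np.float64(-2.9), np.float64(-1.4), np.float64(-2.1), np.float64(-1.9), np.float64(-2.3), np.float64(-2.9), np.float64(-2.4)]
208 [np.float64(-2.1), np.float64(-2.2), np.float64(-2.8
[... 2298 characters left out ...]
4(7.2), np.float64(-0.2), np.float64(-0.6), np.float64(-2.7), np.float64(-2.2)]
240 [np.float64(-2.3), np.float64(-1.4), np.float64(0.6), np.float64(36.2), np.float64(35.6), np.float64(42.7), np.float64(43.1), np.float64(42.7), np.float64(43.1), np.float64(43.3), np.float64(43.5), np.float64(43.0), np.float64(35.7), np.float64(33.9), np.float64(-2.2), np.float64(-3.1), np.float64(-2.5)]
244 [np.float64(-2.1), np.float64(-2.0), np.float64(40.0), np.float64(39.6), np.float64(39.7), np.float64(47.4), np.float64(48.5), np.float64(47.8), np.float64(47.2), np.float64(48.3), np.float64(47.1), np.float64(48.1), np.float64(40.2), np.float64(39.6), np.float64(39.9), np.float64(-2.8), np.float64(-2.3)]
```

Run:
```python
from h import *
s=env.read_state();Rt=Ro.from_euler('xyz',s['tcp_rot'])
im,W=pts('wrist')
for v in range(226,300,5): print(v,(Rt.inv().apply(W[v,[244,254,262]]-s['tool_pos'])*1000).round(0).tolist())
im,W=pts('scene')
print('scene')
M=Rt.inv().apply((W-s['tool_pos']).reshape(-1,3)).reshape(W.shape)*1000
k=(abs(M[...,0])<25)&(abs(M[...,1])<25)&(M[...,2]>-80)&(M[...,2]<10)
for v,u in np.argwhere(k)[::6]: print(v,u,M[v,u].round(0))
```

```text
226 [[4.0, -6.0, -8.0], [4.0, 0.0, -9.0], [4.0, 5.0, -7.0]]
231 [[12.0, -5.0, -33.0], [12.0, 0.0, -32.0], [12.0, 5.0, -32.0]]
236 [[12.0, -5.0, -38.0], [12.0, 0.0, -38.0], [12.0, 4.0, -38.0]]
241 [[12.0, -5.0, -44.0], [12.0, 0.0, -44.0], [12.0, 4.0, -43.0]]
246 [[12.0, -5.0, -49.0], [12.0, 0.0, -49.0], [13.0, 4.0, -50.0]]
251 [[12.0, -5.0, -54.0], [12.0, 0.0, -54.0], [12.0, 4.0, -54.0]]
256 [[13.0, -4.0, -59.0], [12.0, 0.0, -59.0], [12.0, 4.0, -57.0]]
261 [[12.0, -4.0, -63.0], [12.0, 0.0, -63.0], [13.0, 4.0, -63.0]]
266 [[13.0, -4.0, -68.0], [10.0, 0.0, -63.0], [13.0, 4.0, -68.0]]
271 [[13.0, -4.0, -72.0], [8.0, 0.0, -64.0], [13.0, 3.0, -71.0]]
276 [[13.0, -4.0, -75.0], [5.0, 0.0, -63.0], [13.0, 3.0, -75.0]]
281 [[13.0, -4.0, -78.0], [2.0, 0.0, -64.0], [14.0, 3.0, -79.0]]
286 [[13.0, -4.0, -82.0], [-1.0, 0.0, -63.0], [14.0, 3.0, -82.0]]
291 [[14.0, -4.0, -85.0], [-3.0, 0.0, -64.0], [14.0, 3.0, -85.0]]
296 [[13.0, -3.0, -87.0], [-6.0, 0.0, -63.0], [11.0, 3.0, -84.0]]
scene
180 279 [  9. -18. -80.]
182 282 [  1. -13. -79.]
185 287 [ -9.   1. -71.]
186 284 [-11. -14. -79.]
187 281 [-11.
[... 378 characters left out ...]
-11.  -4. -35.]
194 270 [ 12. -13.   3.]
194 276 [ 1. -3. -9.]
194 282 [-2. 20.  1.]
195 271 [  7. -12.   2.]
195 277 [-2. -1. -7.]
195 283 [-5. 23.  4.]
196 272 [  2. -13.  -2.]
196 278 [-6. -1. -8.]
197 268 [  5. -24.   1.]
197 274 [ -5. -13.  -8.]
197 280 [-11.   3.  -9.]
198 270 [  0. -20.   1.]
198 276 [-10. -10.  -9.]
198 282 [-13.  12.  -1.]
199 272 [ -6. -19.  -3.]
199 278 [-14.  -5.  -7.]
199 284 [-16.  20.   6.]
200 274 [-11. -16.  -4.]
200 280 [-18.   1.  -4.]
200 286 [-22.  22.   3.]
201 275 [-15. -14.  -3.]
201 281 [-20.   5.   1.]
202 272 [-12. -19.   5.]
202 278 [-20.  -6.  -1.]
203 272 [-15. -22.   2.]
203 278 [-22.  -6.   2.]
204 275 [-22. -17.   0.]
205 275 [-24. -18.   2.]
```

View pics/w4.png

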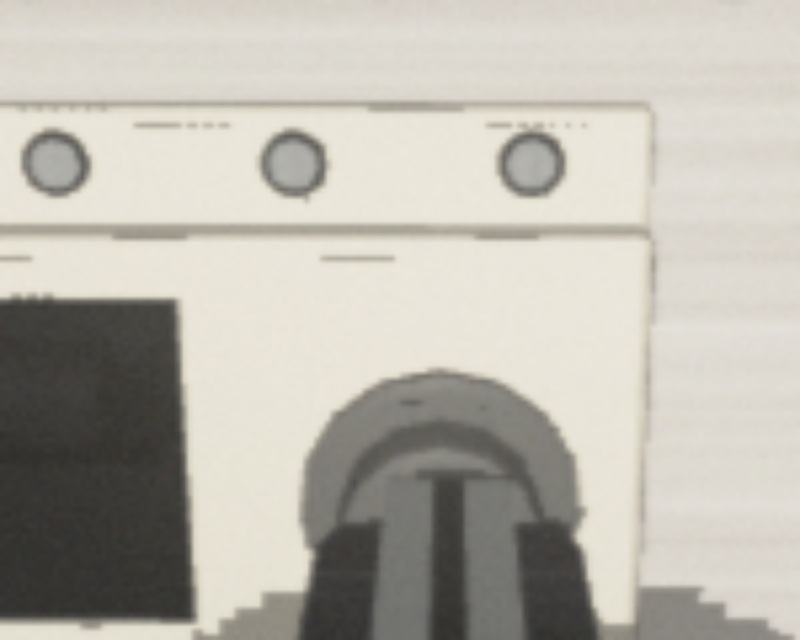

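The depth picture shows the button still 11.4 mm proud. The real finger ends sit about 31 mm behind the reported TCP (both cameras agree), so contact should come about 23 mm further on. I'll continue in small steps and watch the force.

Emit:
apply_moves(moves=[-1, -2, 0, 8, 0, 0, 0, -1, -2, 0, 14, 0, 0, 0, -1, -2, 0, 18, 0, 0, 0, -1, -2, 0, 20, 0, 0, 0, -1, -2, 0, 22, 0, 0, 0, -1, -2, 0, 23, 0, 0, 0])

```text
t: 6.0
tool_pos: [0.4852, -0.0216, 0.0691]
tcp_rot: [-3.142, -0.523, 0.05]
ft_force: [-3.7, 0.2, 0.4]
width: -0.002
gripper_force: 1.3
```

```bash
cat > chk.py <<'E'
from h import *
import sys
s=env.read_state();print(s['t'],s['tool_pos'].round(4) if hasattr(s['tool_pos'],'round') else s['tool_pos'],np.round(s['ft_force'],1),np.round(s['ft_torque'],2))
im,W=pts('wrist');cv2.imwrite('pics/%s_w.png'%sys.argv[1],im)
ims,S=pts('scene');cv2.imwrite('pics/%s_s.png'%sys.argv[1],ims)
# lever occupancy (box frame rel pivot, within lever width)
for n,X in (('wrist',W),('scene',S)):
    L=B.inv().apply((X-PV).reshape(-1,3))*1000;L=L[np.isfinite(L).all(1)]
    k=(abs(L[:,1])<16)&(abs(L[:,0])<60)&(L[:,2]>-5)&(L[:,2]<60)&((L@[-.5,0,.866])>13)
    Q=L[k]; print(n,len(Q), Q[np.argsort(np.hypot(Q[:,0],Q[:,2]))[-60::12]].round(0).tolist())
    L=B.inv().apply((X-BT).reshape(-1,3))*1000;L=L[np.isfinite(L).all(1)]
    e=L@[.866,0,.5]; k=(np.hypot(e,L[:,1])<15);q=(L[k]@[-.5,0,.866]);print('button h hist',np.histogram(q,np.arange(-16,60,4))[0].tolist())
E
python3 chk.py c1
```

```text
6.0 [ 0.4852 -0.0216  0.0691] [-3.7  0.2  0.4] [-0.05  0.6  -0.04]
wrist 2623 [[-18.0, 15.0, 41.0], [-20.0, -9.0, 40.0], [-20.0, 7.0, 40.0], [-20.0, 6.0, 40.0], [-20.0, 9.0, 40.0]]
button h hist [36, 349, 12, 48, 98, 123, 138, 141, 156, 168, 111, 425, 43, 98, 279, 104, 66, 24]
scene 60 [[-14.0, 4.0, 8.0], [-28.0, -9.0, 27.0], [-31.0, -3.0, 28.0], [-30.0, 9.0, 32.0], [-30.0, -7.0, 33.0]]
button h hist [3, 6, 12, 3, 4, 5, 0, 6, 2, 5, 1, 3, 0, 3, 2, 1, 0, 0]
```

The lever is falling (26°, then 45° in the next frame). I hold the press for a moment.

Emit:
apply_moves(moves=[-1, 0, 0, 1, 0, 0, 0, -1, 0, 0, 1, 0, 0, 0, -1, 0, 0, 1, 0, 0, 0])

```text
t: 6.4
tool_pos: [0.4858, -0.0216, 0.0686]
tcp_rot: [3.141, -0.523, 0.05]
ft_force: [-2.7, 0.8, 1.3]
width: 0.001
gripper_force: 1.4
```

```bash
python3 chk.py c2
```

```text
6.4 [ 0.4858 -0.0216  0.0686] [-2.7  0.8  1.3] [0.02 0.63 0.01]
wrist 2393 [[-35.0, 13.0, 24.0], [-36.0, 9.0, 24.0], [-36.0, 14.0, 25.0], [-38.0, 16.0, 22.0], [-38.0, 15.0, 22.0]]
button h hist [30, 321, 2, 59, 101, 104, 129, 136, 153, 143, 95, 417, 25, 128, 240, 95, 33, 22]
scene 69 [[-17.0, 16.0, 14.0], [-33.0, -12.0, 23.0], [-40.0, 9.0, 16.0], [-41.0, 3.0, 17.0], [-41.0, -10.0, 19.0]]
button h hist [1, 10, 13, 1, 3, 5, 4, 4, 4, 1, 6, 1, 1, 3, 0, 0, 0, 0]
```

The lever is fully down (tip about 63° from vertical) and the real finger end is 30 mm behind the TCP. I back off and plan the lift as a rigid arc around the pivot.

Emit:
apply_moves(moves=[-1, 0, 0, -20, 0, 0, 0, -1, 0, 0, -60, 0, 0, 0, -1, 0, 0, -90, 0, 0, 0, -1, 0, 0, -110, 0, 0, 0, -1, 0, 0, -110, 0, 0, 0])

```text
t: 7.0
tool_pos: [0.4315, -0.0247, 0.1665]
tcp_rot: [3.14, -0.528, 0.05]
ft_force: [0.5, -0.3, -0.4]
width: -0.004
gripper_force: 0.0
```

```bash
cat >> h.py <<'E'
TIP=.030
def lev(phi,s,off,dth=-.1):   # lever coords -> TCP pose, phi lever angle, s,off mm
    a=np.array([-np.sin(phi),0,np.cos(phi)]); u=np.array([-np.cos(phi),0,-np.sin(phi)])
    R=tool(Y,phi+dth)
    tip=PV+B.apply(s*a+off*u)/1000
    return tip+TIP*R.as_matrix()[:,2],R
E
python3 - <<'E'
from h import *
print(env.read_state()['tool_pos'])
for s in (95,36): p,R=lev(1.05,s,19); print(p); delta(p,R)
E
```

```text
[ 0.43153696 -0.02465483  0.16651183]
[0.40961477 0.03189809 0.09333772]
delta mm [-53.3 -57.7  53.5] rot [-0.001  0.422  0.004] n 0.42
[0.4607386  0.03425145 0.06398102]
delta mm [-24.  -57.6 104.6] rot [-0.001  0.422  0.004] n 0.42
```

Emit:
apply_moves(moves=[-1, -53, -58, 0, 0, 0.42, 0, -1, -53, -58, 0, 0, 0.42, 0, -1, -53, -58, 0, 0, 0.42, 0, -1, -53, -58, 30, 0, 0.42, 0, -1, -53, -58, 53, 0, 0.42, 0, -1, -53, -58, 53, 0, 0.42, 0, -1, -53, -58, 53, 0, 0.42, 0])

```text
t: 7.7
tool_pos: [0.4154, 0.07, 0.1287]
tcp_rot: [-3.012, -0.848, 0.047]
ft_force: [-0.0, 0.1, 0.0]
width: 0.001
gripper_force: 0.0
```

Run:
```python
from h import *
s=env.read_state();print(s['tool_pos'],s['tcp_rot'],s['ft_force'])
for q in (95,36): p,R=lev(1.05,q,19);delta(p,R)
im,W=pts('side');cv2.imwrite('pics/sd1.png',im)
im2,W=pts('scene')
c=env.camera_model('scene');q=np.array(c['R'])@PV+c['t'];print(q[:2]/q[2]*c['fx']+[c['cx'],c['cy']])
iw,W=pts('wrist')
cv2.imwrite('pics/l1.png',cv2.hconcat([cv2.resize(iw[60:300,126:386],(400,400)),cv2.resize(im2[130:260,190:320],(400,400))]))
```

```text
[0.41536256 0.06995945 0.12871934] [-3.01246624 -0.8479261   0.0473929 ] [-0.01601132  0.07006007  0.00837554]
delta mm [-31.5  39.7  12.7] rot [-0.13   0.102 -0.006] n 0.17
delta mm [-19.7  47.2  70. ] rot [-0.13   0.102 -0.006] n 0.17
[258.21442866 204.35380378]
```

View pics/l1.png

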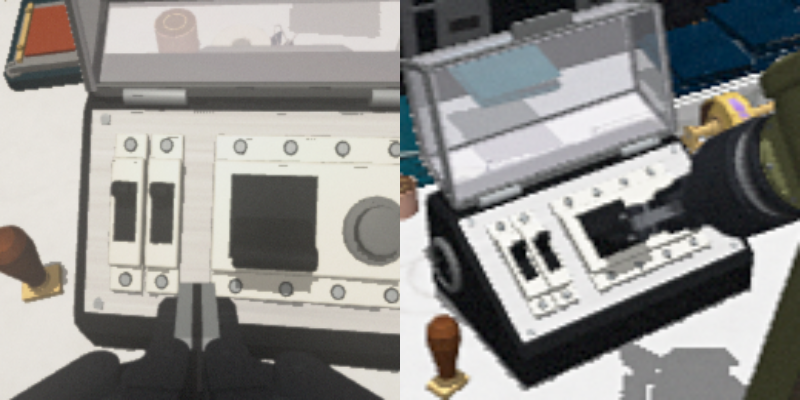

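The pose was only partly reached: the tool sits about 40 mm too far left, between the toggles and the lever, but clear of both. The lever is down. I check the joint limits and use less tilt.

Run:
```python
from h import *
s=env.read_state();print(np.round(s['joints'],2))
for d in (-.4,-.5,-.6):
  for q in (100,):
    p,R=lev(1.05,q,24,d);print(d,p);delta(p,R)
```

```text
[-0.05 -0.22  2.52  1.54  0.2  -0.04]
-0.4 [0.39655675 0.031297   0.08505643]
delta mm [-45.9  39.1   8.8] rot [-0.129 -0.196  0.014] n 0.24
-0.5 [0.39408439 0.03118319 0.08336321]
delta mm [-48.8  39.    8.1] rot [-0.129 -0.296  0.02 ] n 0.32
-0.6 [0.39145552 0.03106218 0.08192553]
delta mm [-51.6  38.9   7.1] rot [-0.128 -0.395  0.027] n 0.42
```

```bash
cat >> h.py <<'E'
def lift(phi,th,gap=0,k=10,up=0):
    a=np.array([-np.sin(phi),0,np.cos(phi)]); u=np.array([-np.cos(phi),0,-np.sin(phi)])
    R=tool(Y,th);M=R.as_matrix()
    C=PV+B.apply(46*a+5*u)/1000
    return C+(k/1000+TIP)*M[:,2]-(.012+gap)*M[:,0]+[0,0,up],R
E
python3 - <<'E'
from h import *
for g,up in ((.02,.06),(.015,0)): p,R=lift(1.05,.35,g,10,up);print(p);delta(p,R)
E
```

```text
[0.41832879 0.03229922 0.11000351]
delta mm [-12.8  39.1   8.6] rot [-0.127 -0.495  0.033] n 0.51
[0.42302069 0.0325152  0.051718  ]
delta mm [-53.3  44.5  50.4] rot [-0.127 -0.495  0.033] n 0.51
```

Emit:
apply_moves(moves=[-1, -13, 39, 9, -0.127, -0.495, 0.033, -1, -13, 39, 9, -0.127, -0.495, 0.033, -1, -13, 39, 9, -0.127, -0.495, 0.033, -1, -13, 39, 9, -0.127, -0.495, 0.033, -1, -13, 39, 9, -0.127, -0.495, 0.033, -1, -13, 39, 9, -0.127, -0.495, 0.033])

```text
t: 8.45
tool_pos: [0.4188, 0.036, 0.1104]
tcp_rot: [-3.09, -0.47, 0.061]
ft_force: [0.2, 0.8, -0.2]
width: 0.001
gripper_force: 0.0
```

Run:
```python
from h import *
s=env.read_state();print(np.round(s['joints'],2),s['tool_pos'],s['tcp_rot'])
p,R=lift(1.05,.35,.015,10,0);delta(p,R)
```

```text
[-0.07 -0.11  2.29  0.23  0.51  1.24] [0.41877807 0.03600811 0.11044205] [-3.08975735 -0.46970585  0.06112143]
delta mm [-23.    6.5  53.9] rot [-0.058 -0.119  0.017] n 0.13
```

Emit:
apply_moves(moves=[-1, -23, 6.5, 0, -0.058, -0.119, 0.017, -1, -23, 6.5, 20, -0.058, -0.119, 0.017, -1, -23, 6.5, 54, -0.058, -0.119, 0.017, -1, -23, 6.5, 54, -0.058, -0.119, 0.017, -1, -23, 6.5, 54, -0.058, -0.119, 0.017])

```text
t: 8.95
tool_pos: [0.4231, 0.0347, 0.0518]
tcp_rot: [-3.137, -0.352, 0.049]
ft_force: [0.6, -0.1, -0.2]
width: 0.0
gripper_force: 0.0
```

Run:
```python
from h import *
s=env.read_state();print(np.round(s['joints'],2),s['tool_pos'],s['tcp_rot'])
p,R=lift(1.05,.35,.015,10,0);delta(p,R)
for i,phi in enumerate(np.linspace(1.05,.1,12)): p,R=lift(phi,.35-.35*i/11*.9,-.001);delta(p,R)
im,W=pts('wrist');cv2.imwrite('pics/l2.png',cv2.resize(im[100:300,126:386],(780,600)))
```

```text
[-0.02  0.08  2.25  0.07  0.46  1.44] [0.42305541 0.03469177 0.05181452] [-3.13710226 -0.35238788  0.0490547 ]
delta mm [-0.2  2.2  0. ] rot [-0.006 -0.002  0.003] n 0.01
delta mm [15.8  2.2  0.1] rot [-0.006 -0.002  0.003] n 0.01
delta mm [17.6  2.2 -3. ] rot [-0.005 -0.031  0.003] n 0.03
delta mm [19.6  2.2 -5.9] rot [-0.005 -0.06   0.003] n 0.06
delta mm [21.8  2.2 -8.5] rot [-0.005 -0.088  0.003] n 0.09
delta mm [ 24.2   2.2 -10.9] rot [-0.005 -0.117  0.003] n 0.12
delta mm [ 26.7   2.2 -13. ] rot [-0.005 -0.146  0.003] n 0.15
delta mm [ 29.4   2.2 -14.7] rot [-0.005 -0.174  0.003] n 0.17
delta mm [ 32.2   2.2 -16.2] rot [-0.005 -0.203  0.003] n 0.2
delta mm [ 35.1   2.2 -17.4] rot [-0.005 -0.231  0.003] n 0.23
delta mm [ 38.1   2.2 -18.3] rot [-0.005 -0.26   0.004] n 0.26
delta mm [ 41.    2.2 -18.8] rot [-0.005 -0.289  0.004] n 0.29
delta mm [ 44.    2.2 -19.1] rot [-0.005 -0.317  0.004] n 0.32
```

View pics/l2.png

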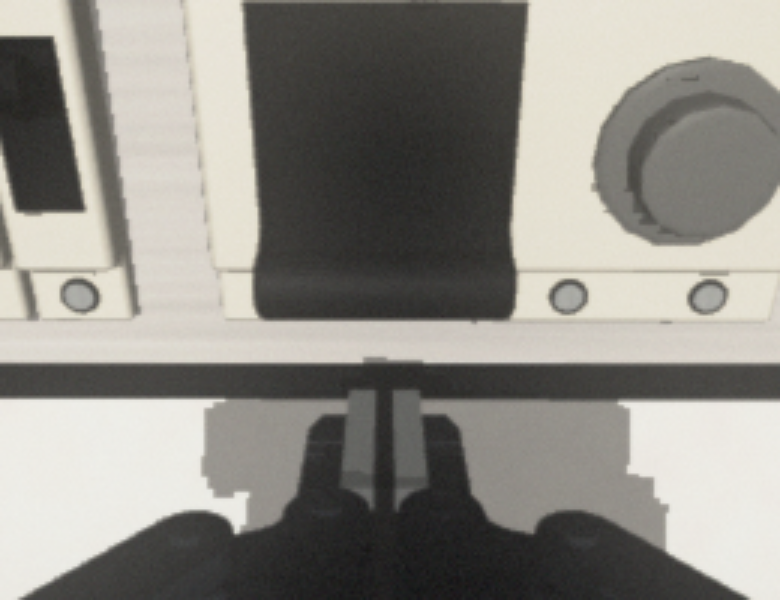

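The picture shows the lever down, its tip edge at crop y≈315, and the finger centred in front of it at crop (385,390). The button is out. I lift along the arc, 3 mm deeper for margin.

Emit:
apply_moves(moves=[-1, 0, 2, 3, 0, 0, 0, -1, 8, 2, 3, 0, 0, 0, -1, 14, 2, 3, 0, 0, 0, -1, 17.5, 2, 0, 0, -0.03, 0, -1, 20, 2, -3, 0, -0.06, 0, -1, 22, 2, -5.5, 0, -0.09, 0, -1, 24, 2, -8, 0, -0.12, 0, -1, 27, 2, -10, 0, -0.15, 0])

```text
t: 9.8
tool_pos: [0.4456, 0.0342, 0.0712]
tcp_rot: [-3.136, -0.203, 0.05]
ft_force: [-2.8, -0.4, 1.4]
width: 0.002
gripper_force: 1.2
```

```bash
python3 chk.py c3
```

```text
9.8 [0.4456 0.0342 0.0712] [-2.8 -0.4  1.4] [-0.05  0.41 -0.03]
wrist 4658 [[-50.0, -0.0, 53.0], [-51.0, 1.0, 52.0], [-51.0, -1.0, 54.0], [-52.0, -1.0, 53.0], [-52.0, -1.0, 53.0]]
button h hist [0, 362, 152, 1134, 15, 0, 0, 0, 0, 0, 0, 0, 0, 0, 0, 0, 0, 0]
scene 109 [[-49.0, -3.0, 30.0], [-50.0, 4.0, 35.0], [-45.0, 16.0, 47.0], [-51.0, -5.0, 46.0], [-52.0, -4.0, 53.0]]
button h hist [0, 8, 1, 28, 8, 0, 0, 0, 0, 0, 0, 0, 0, 0, 0, 0, 0, 0]
```

Emit:
apply_moves(moves=[-1, 3, 0, -2, 0, -0.03, 0, -1, 5, 0, -4, 0, -0.06, 0, -1, 8, 0, -6, 0, -0.09, 0, -1, 11, 0, -7, 0, -0.12, 0, -1, 14, 0, -8, 0, -0.15, 0, -1, 16, 0, -8.5, 0, -0.17, 0, -1, 18, 0, -8.5, 0, -0.17, 0, -1, 18, 0, -8.5, 0, -0.17, 0])

```text
t: 10.7
tool_pos: [0.4611, 0.035, 0.0823]
tcp_rot: [-3.136, -0.034, 0.051]
ft_force: [-1.7, -0.3, 0.9]
width: 0.003
gripper_force: 0.3
```

```bash
python3 chk.py c4
python3 - <<'E'
import cv2
a=cv2.imread('pics/c4_w.png');b=cv2.imread('pics/c4_s.png')
cv2.imwrite('pics/c4.png',cv2.hconcat([cv2.resize(a[100:300,156:356],(400,400)),cv2.resize(b[130:260,190:320],(400,400))]))
E
```

```text
10.7 [0.4611 0.035  0.0823] [-1.7 -0.3  0.9] [-0.03  0.1   0.03]
wrist 3006 [[-9.0, 12.0, 59.0], [-9.0, 10.0, 59.0], [-10.0, -12.0, 59.0], [-5.0, 1.0, 60.0], [-9.0, -7.0, 60.0]]
button h hist [24, 365, 186, 790, 3, 0, 0, 0, 0, 0, 0, 0, 0, 0, 0, 0, 0, 0]
scene 106 [[-2.0, 12.0, 46.0], [-25.0, 12.0, 43.0], [-16.0, 15.0, 52.0], [-29.0, -1.0, 50.0], [-22.0, 10.0, 57.0]]
button h hist [0, 4, 3, 27, 10, 0, 0, 0, 0, 0, 0, 0, 0, 0, 0, 0, 0, 0]
```

View pics/c4.png

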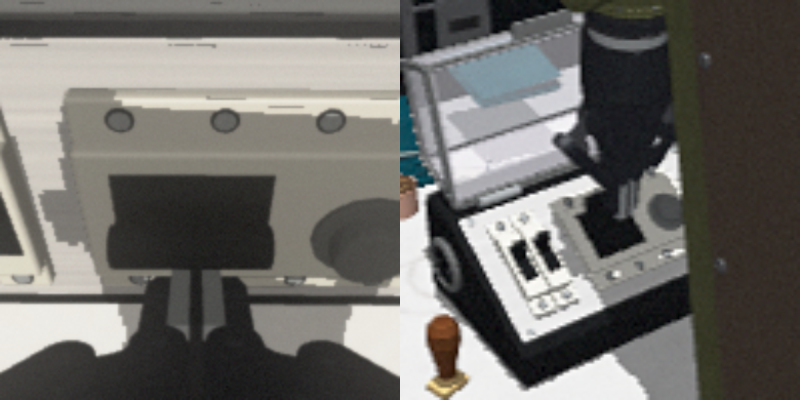

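The lever looks up: its tip is at (-2,46) relative to the pivot, and the finger front lies at the lever's up position. I retreat towards the robot, then up.

Emit:
apply_moves(moves=[-1, -10, 0, 0, 0, 0, 0, -1, -40, 0, 0, 0, 0, 0, -1, -50, 0, -40, 0, 0, 0, -1, -60, 0, -90, 0, 0, 0, -1, -60, 0, -140, 0, 0, 0, -1, -60, 0, -190, 0, 0, 0, -1, -60, 0, -230, 0, 0, 0, -1, -60, 0, -230, 0, 0, 0])

```text
t: 11.6
tool_pos: [0.3943, 0.0301, 0.3152]
tcp_rot: [-3.136, -0.043, 0.051]
ft_force: [0.0, -0.2, -0.9]
width: -0.001
gripper_force: 0.0
```

```bash
python3 chk.py c5
python3 - <<'E'
from h import *
W=pts('wrist')[1]; s=env.read_state();print(np.round(s['joints'],2))
# cover points: box frame relative to PV
L=B.inv().apply((W-PV).reshape(-1,3)).reshape(W.shape)*1000
k=(L[...,0]>50)&(L[...,2]>30)&(abs(L[...,1])<130)
Q=L[k];print(len(Q),Q.min(0),Q.max(0))
S=pts('scene')[1];S=B.inv().apply((S-PV).reshape(-1,3))*1000
for nm,X in(('w',L.reshape(-1,3)),('s',S)):
  X=X[np.isfinite(X).all(1)]
  for y0 in (-112,-60,0,60,112):
    k=(abs(X[:,1]-y0)<12)&(X[:,0]>45)&(X[:,0]<140)&(X[:,2]>20);q=X[k]
    if len(q): 
      t=q[q[:,2].argsort()[-5:]].mean(0);print(nm,y0,'top',t.round(0)); 
      for zz in range(40,190,15):
        m=abs(q[:,2]-zz)<3
        if m.any(): print('   z',zz,'x',q[m,0].min().round(0),q[m,0].max().round(0),m.sum())
E
```

```text
11.6 [0.3943 0.0301 0.3152] [ 0.  -0.2 -0.9] [-0.   -0.02  0.01]
wrist 248 [[2.0, -9.0, 41.0], [-0.0, -3.0, 41.0], [2.0, -14.0, 41.0], [1.0, -6.0, 41.0], [-3.0, 12.0, 41.0]]
button h hist [94, 69, 53, 168, 0, 0, 0, 0, 0, 0, 0, 0, 0, 0, 0, 0, 0, 0]
scene 111 [[-5.0, -9.0, 30.0], [-4.0, -16.0, 34.0], [-6.0, 15.0, 40.0], [-0.0, -15.0, 42.0], [-3.0, 13.0, 43.0]]
button h hist [2, 6, 3, 30, 11, 0, 0, 0, 0, 0, 0, 0, 0, 0, 0, 0, 0, 0]
[-0.02 -0.15  1.76  0.01  1.49  1.5 ]
13786 [  53.40331605 -117.7644565    30.04135996] [113.9068208  122.11408167 132.42171745]
w -112 top [  85. -113.  131.]
   z 40 x 58.0 89.0 197
   z 55 x 63.0 113.0 125
   z 70 x 67.0 107.0 92
   z 85 x 71.0 101.0 91
   z 100 x 75.0 97.0 84
   z 115 x 80.0 91.0 66
   z 130 x 84.0 86.0 31
w -60 top [113. -58.  54.]
   z 40 x 56.0 92.0 435
   z 55 x 107.0 113.0 55
w 0 top [112.  -4.  54.]
   z 40 x 60.0 87.0 422
   z 55 x 105.0 113.0 44
w 60 top [111.  55.  54.]
   z 40 x 57.0 89.0 429
   z 55 x 104.0 113.0 59
w 112 top [ 85. 119. 131.]
   z 40 x 58.0 90.0 296
   z 55 x 62.0 113.0 135
   z 70 x 67.0 107.0 100
   z 85 x 71.
[... 481 characters left out ...]
0 16
   z 145 x 116.0 138.0 12
s 0 top [101.   3. 168.]
   z 40 x 57.0 84.0 46
   z 55 x 106.0 120.0 26
   z 70 x 119.0 126.0 14
   z 85 x 122.0 129.0 18
   z 100 x 125.0 132.0 14
   z 115 x 130.0 137.0 15
   z 160 x 92.0 103.0 23
s 60 top [ 93.  62. 157.]
   z 40 x 54.0 84.0 48
   z 55 x 103.0 121.0 32
   z 70 x 118.0 124.0 19
   z 85 x 123.0 129.0 19
   z 100 x 127.0 134.0 19
   z 115 x 130.0 137.0 17
   z 145 x 118.0 138.0 15
   z 160 x 91.0 91.0 1
s 112 top [ 92. 113. 157.]
   z 40 x 56.0 84.0 38
   z 55 x 58.0 120.0 22
   z 70 x 64.0 124.0 20
   z 85 x 70.0 127.0 21
   z 100 x 72.0 137.0 24
   z 115 x 79.0 138.0 22
   z 130 x 82.0 138.0 18
   z 145 x 87.0 137.0 26
   z 160 x 92.0 92.0 1
```

Step 2 is done: the lever tip is at (0,42) above the pivot, so it is vertical. The cover is open at about 2.39 rad with its hinge near (0.533, 0.116) and its free corner near x 0.622, z 0.221. Next I check for obstacles behind the cover and compute the closing path.

```bash
cat >> h.py <<'E'
H=PV+B.apply([.0565,0,.036])
def cov(phi,th,inset=12,lift=0,back=0):
    f=np.radians(210)-phi; F=np.array([np.cos(f),0,np.sin(f)]); n=np.array([np.sin(f),0,-np.cos(f)])
    E=.126*F+.054*n; P=E-inset/1000*F
    c=np.array([max(E[0],P[0]) if phi>2.09 else P[0],0,P[2]+lift])+[back,0,0]
    R=tool(Y,th);M=R.as_matrix()
    return H+B.apply(c)+.012*M[:,0]+TIP*M[:,2],R
E
python3 - <<'E'
from h import *
X=np.concatenate([pts(n)[1].reshape(-1,3) for n in('scene','wrist')]);X=X[np.isfinite(X).all(1)]
for x0 in np.arange(.62,.80,.03):
    print(x0.round(2),[ (X[(abs(X[:,0]-x0)<.015)&(abs(X[:,1]-y)<.02),2].max().round(2) if ((abs(X[:,0]-x0)<.015)&(abs(X[:,1]-y)<.02)).any() else -1) for y in np.arange(-.06,.14,.04)])
s=env.read_state();print(s['tool_pos'])
p,R=cov(2.39,0,12,.10,.03);print(p);delta(p,R)
p,R=cov(2.39,0,12,0,.03);print(p);delta(p,R)
E
```

```text
0.62 [np.float64(0.23), np.float64(0.22), np.float64(0.21), np.float64(0.22), np.float64(0.22)]
0.65 [np.float64(-0.74), np.float64(-0.74), np.float64(-0.74), np.float64(-0.74), np.float64(-0.74)]
0.68 [np.float64(-0.74), np.float64(-0.74), np.float64(-0.74), np.float64(-0.74), np.float64(-0.74)]
0.71 [np.float64(-0.74), np.float64(-0.74), np.float64(-0.74), np.float64(-0.74), np.float64(0.02)]
0.74 [np.float64(-0.75), np.float64(-0.75), np.float64(-0.75), np.float64(-0.74), np.float64(0.06)]
0.77 [-1, -1, -1, -1, np.float64(0.06)]
0.8 [-1, -1, -1, -1, np.float64(0.06)]
[0.39328851 0.03019621 0.30907989]
[0.66366628 0.04359271 0.27932417]
delta mm [269.6   0.8  38.3] rot [-0.006 -0.032  0.006] n 0.03
[0.66366628 0.04359271 0.17932417]
delta mm [266.5   1.4 138.2] rot [-0.006 -0.032  0.006] n 0.03
```

Emit:
apply_moves(moves=[-1, 270, 1, 10, 0, -0.032, 0, -1, 270, 1, 10, 0, -0.032, 0, -1, 270, 1, 10, 0, -0.032, 0, -1, 270, 1, 10, 0, -0.032, 0, -1, 270, 1, 10, 0, -0.032, 0, -1, 270, 1, 10, 0, -0.032, 0, -1, 270, 1, 10, 0, -0.032, 0, -1, 269, 1, 50, 0, -0.032, 0, -1, 268, 1, 90, 0, -0.032, 0, -1, 267, 1, 115, 0, -0.032, 0, -1, 267, 1, 138, 0, -0.032, 0, -1, 267, 1, 138, 0, -0.032, 0])

```text
t: 13.1
tool_pos: [0.6628, 0.0439, 0.1777]
tcp_rot: [-3.135, 0.005, 0.052]
ft_force: [-0.7, -0.5, -0.6]
width: -0.001
gripper_force: 0.0
```

Run:
```python
from h import *
s=env.read_state();print(np.round(s['joints'],2))
for i,phi in enumerate(np.arange(2.35,0.7,-.11)): p,R=cov(phi,0);print(round(phi,2),p.round(3),end=' ');delta(p,R)
```

```text
[0.01 0.58 1.18 0.01 1.38 1.53]
2.35 [0.629 0.042 0.183] delta mm [-33.5   0.2  -4.8] rot [-0.006  0.005  0.006] n 0.01
2.24 [0.617 0.041 0.191] delta mm [-45.9   0.  -13.1] rot [-0.006  0.005  0.006] n 0.01
2.13 [0.604 0.041 0.198] delta mm [-59.2  -0.1 -20.1] rot [-0.006  0.005  0.006] n 0.01
2.02 [0.591 0.04  0.204] delta mm [-72.3  -0.2 -25.7] rot [-0.006  0.005  0.006] n 0.01
1.91 [0.578 0.04  0.208] delta mm [-85.5  -0.3 -29.9] rot [-0.006  0.005  0.006] n 0.01
1.8 [0.564 0.039 0.211] delta mm [-99.1  -0.4 -32.6] rot [-0.006  0.005  0.006] n 0.01
1.69 [0.55  0.038 0.212] delta mm [-112.9   -0.5  -33.8] rot [-0.006  0.005  0.006] n 0.01
1.58 [0.536 0.038 0.212] delta mm [-126.8   -0.5  -33.5] rot [-0.006  0.005  0.006] n 0.01
1.47 [0.523 0.037 0.21 ] delta mm [-140.5   -0.6  -31.7] rot [-0.006  0.005  0.006] n 0.01
1.36 [0.509 0.036 0.207] delta mm [-154.    -0.7  -28.4] rot [-0.006  0.005  0.006] n 0.01
1.25 [0.496 0.036 0.202] delta mm [-167.    -0.7  -23.6] rot [-0.006  0.005  0.006] n 0.01
1.14 [0.484 0.035 0.196] delta mm [-179.4   -0.7  -17.5] rot [-0.006  0.005  0.006] n 0.01
1.03 [0.472 0.035 0.189] delta mm [-191.1   -0.8  -10. ] rot [-0.006  0.005  0.006] n 0.01
0.92 [0.461 0.034 0.18 ] delta mm [-201.9   -0.8   -1.2] rot [-0.006  0.005  0.006] n 0.01
0.81 [0.451 0.034 0.17 ] delta mm [-211.6   -0.7    8.7] rot [-0.006  0.005  0.006] n 0.01
0.7 [0.443 0.033 0.159] delta mm [-220.2   -0.7   19.5] rot [-0.006  0.005  0.006] n 0.01
```

Emit:
apply_moves(moves=[-1, -20, 0, -2, 0, 0, 0, -1, -34, 0, -5, 0, 0, 0, -1, -46, 0, -13, 0, 0, 0, -1, -59, 0, -20, 0, 0, 0, -1, -72, 0, -26, 0, 0, 0, -1, -86, 0, -30, 0, 0, 0, -1, -99, 0, -32, 0, 0, 0, -1, -113, 0, -33, 0, 0, 0, -1, -127, 0, -33, 0, 0, 0])

```text
t: 14.0
tool_pos: [0.5376, 0.0372, 0.2162]
tcp_rot: [-3.136, -0.005, 0.052]
ft_force: [0.9, 0.2, 0.9]
width: -0.003
gripper_force: 0.7
```

```bash
cat > cv.py <<'E'
from h import *
import sys
s=env.read_state();print(s['t'],np.round(s['tool_pos'],3),np.round(s['ft_force'],1))
S=pts('scene')[1]
# best cover angle: match hood side frame lines (foot edge + corner edge at both sides) to scene depth
X=S.reshape(-1,3);X=X[np.isfinite(X).all(1)];X=B.inv().apply(X-H)
from scipy.spatial import cKDTree
T=cKDTree(X);r=[]
for phi in np.arange(0,2.5,.02):
    f=np.radians(210)-phi;F=np.array([np.cos(f),0,np.sin(f)]);n=np.array([np.sin(f),0,-np.cos(f)])
    Q=[a*F+b*n+[0,y,0] for y in np.linspace(-.112,.112,12) for a,b in((.126,.054),(.126,.0))]
    Q+=[.126*F+b*n+[0,y,0] for y in(-.114,.114) for b in np.linspace(0,.054,6)]
    d=T.query(np.array(Q))[0];r.append((np.mean(d<.006),round(phi,2)))
print(sorted(r)[-5:])
E
python3 cv.py
```

```text
14.0 [0.538 0.037 0.216] [0.9 0.2 0.9]
[(np.float64(0.6111111111111112), np.float64(1.66)), (np.float64(0.6666666666666666), np.float64(1.58)), (np.float64(0.6944444444444444), np.float64(1.6)), (np.float64(0.6944444444444444), np.float64(1.62)), (np.float64(0.6944444444444444), np.float64(1.64))]
```

The cover follows, now at about 1.61 rad as planned. I continue.

Emit:
apply_moves(moves=[-1, -14, 0, 2, 0, 0, 0, -1, -27, 0, 5, 0, 0, 0, -1, -40, 0, 10, 0, 0, 0, -1, -52, 0, 17, 0, 0, 0, -1, -64, 0, 24, 0, 0, 0, -1, -75, 0, 33, 0, 0, 0, -1, -84, 0, 43, 0, 0, 0, -1, -92, 0, 54, 0, 0, 0])

```text
t: 14.85
tool_pos: [0.4461, 0.0327, 0.1609]
tcp_rot: [-3.136, -0.003, 0.052]
ft_force: [0.0, 0.1, 1.0]
width: 0.003
gripper_force: 0.6
```

```bash
python3 cv.py
python3 - <<'E'
from h import *
p,R=cov(.7,0,30,.02);delta(p,R)
for phi,th in ((.7,0),(.6,0),(.5,.05),(.4,.1),(.3,.15),(.2,.2),(.1,.25),(0,.3),(-.03,.3)): p,R=cov(phi,th,30);print(phi,p.round(3),end=' ');delta(p,R)
E
```

```text
14.85 [0.446 0.033 0.161] [0.  0.1 1. ]
[(np.float64(0.5555555555555556), np.float64(0.66)), (np.float64(0.5833333333333334), np.float64(0.68)), (np.float64(0.6111111111111112), np.float64(0.7)), (np.float64(0.6111111111111112), np.float64(0.72)), (np.float64(0.6111111111111112), np.float64(0.74))]
delta mm [ 15.9  -0.7 -17. ] rot [-0.006 -0.001  0.006] n 0.01
0.7 [0.46  0.034 0.156] delta mm [15.9 -0.6  3. ] rot [-0.006 -0.001  0.006] n 0.01
0.6 [0.454 0.034 0.147] delta mm [ 9.4 -0.6 11.9] rot [-0.006 -0.001  0.006] n 0.01
0.5 [0.45  0.034 0.138] delta mm [ 5.2 -0.6 20.7] rot [-0.006  0.049  0.005] n 0.05
0.4 [0.447 0.034 0.129] delta mm [ 1.9 -0.5 29.9] rot [-0.006  0.099  0.005] n 0.1
0.3 [0.444 0.033 0.119] delta mm [-0.3 -0.5 39.6] rot [-0.006  0.149  0.005] n 0.15
0.2 [0.443 0.033 0.11 ] delta mm [-1.5 -0.4 49.4] rot [-0.007  0.199  0.005] n 0.2
0.1 [0.443 0.033 0.1  ] delta mm [-1.7 -0.4 59.4] rot [-0.007  0.249  0.005] n 0.25
0 [0.444 0.033 0.09 ] delta mm [-0.9 -0.3 69.4] rot [-0.007  0.299  0.005] n 0.3
-0.03 [0.444 0.033 0.086] delta mm [-0.8 -0.3 72.7] rot [-0.007  0.299  0.005] n 0.3
```

Emit:
apply_moves(moves=[-1, 4, 0, -12, 0, 0, 0, -1, 16, 0, -10, 0, 0, 0, -1, 16, 0, 2, 0, 0, 0, -1, 9.5, 0, 12, 0, 0, 0, -1, 5, 0, 21, 0, 0.05, 0, -1, 2, 0, 30, 0, 0.1, 0, -1, 0, 0, 40, 0, 0.15, 0, -1, -1, 0, 49, 0, 0.2, 0, -1, -1, 0, 56, 0, 0.24, 0])

```text
t: 15.8
tool_pos: [0.4437, 0.0331, 0.1023]
tcp_rot: [-3.135, -0.241, 0.05]
ft_force: [-1.2, 0.6, 1.3]
width: -0.001
gripper_force: 0.9
```

```bash
python3 cv.py
python3 - <<'E'
from h import *
print(np.round(env.read_state()['joints'],2))
for phi,th in ((.1,.25),(0,.3),(-.05,.3)): p,R=cov(phi,th,30);print(phi,p.round(3),end=' ');delta(p,R)
E
```

```text
15.8 [0.444 0.033 0.102] [-1.2  0.6  1.3]
[(np.float64(0.5555555555555556), np.float64(0.12)), (np.float64(0.6388888888888888), np.float64(0.04)), (np.float64(0.6388888888888888), np.float64(0.06)), (np.float64(0.6388888888888888), np.float64(0.08)), (np.float64(0.6944444444444444), np.float64(0.1))]
[-0.02  0.06  2.09  0.03  0.75  1.47]
0.1 [0.443 0.033 0.1  ] delta mm [-0.4 -0.3  1.5] rot [-0.007  0.009  0.004] n 0.01
0 [0.444 0.033 0.09 ] delta mm [-2.  -0.2 11.4] rot [-0.008  0.059  0.004] n 0.06
-0.05 [0.444 0.033 0.084] delta mm [-3.1 -0.2 16.8] rot [-0.008  0.059  0.004] n 0.06
```

Nearly shut (about 0.1). I press further in small steps and watch the force.

Emit:
apply_moves(moves=[-1, 0, 0, 3, 0, 0.03, 0, -1, -1, 0, 6, 0, 0.06, 0, -1, -1, 0, 8, 0, 0.06, 0, -1, -1, 0, 10, 0, 0.06, 0])

```text
t: 16.25
tool_pos: [0.4456, 0.0332, 0.0941]
tcp_rot: [-3.135, -0.298, 0.05]
ft_force: [-39.3, -2.3, 50.3]
width: 0.002
gripper_force: 31.6
```

It is firmly against the stop. I back off.

Emit:
apply_moves(moves=[-1, 0, 0, -6, 0, 0, 0, -1, 0, 0, -30, 0, 0, 0, -1, 0, 0, -80, 0, 0, 0, -1, 0, 0, -130, 0, 0, 0, -1, 0, 0, -180, 0, 0, 0, -1, 0, 0, -220, 0, 0, 0, -1, 0, 0, -220, 0, 0, 0])

```text
t: 16.95
tool_pos: [0.3819, 0.0285, 0.3093]
tcp_rot: [-3.136, -0.309, 0.05]
ft_force: [1.1, -0.6, -0.7]
width: 0.004
gripper_force: 0.0
```

```bash
python3 cv.py
python3 - <<'E'
from h import *
im,W=pts('wrist')
X=B.inv().apply((W-H).reshape(-1,3));X=X[np.isfinite(X).all(1)]
# grey edge: height above face of corner edge
a=X@[-.866,0,-.5];n=X@[-.5,0,.866]
k=(a>.10)&(a<.145)&(abs(X[:,1])<.125)&(n>.03);print(k.sum(),np.percentile(n[k],[5,50,95]).round(4),np.percentile(a[k],[5,50,95]).round(4))
for lo in (.04,.06,.08,.1,.12):
    m=(abs(a-lo)<.006)&(abs(abs(X[:,1])-.113)<.006)&(n>.03);print(lo,m.sum(),np.median(n[m]).round(4) if m.any() else '')
cv2.imwrite('pics/fin.png',im)
E
```

```text
16.95 [0.382 0.028 0.309] [ 1.1 -0.6 -0.7]
[(np.float64(0.5555555555555556), np.float64(0.1)), (np.float64(0.5555555555555556), np.float64(0.12)), (np.float64(0.6666666666666666), np.float64(0.04)), (np.float64(0.9444444444444444), np.float64(0.0)), (np.float64(0.9444444444444444), np.float64(0.02))]
2809 [0.0476 0.0489 0.0506] [0.1014 0.1138 0.1259]
0.04 145 0.0495
0.06 127 0.0493
0.08 125 0.0492
0.1 118 0.0494
0.12 107 0.0497
```

View pics/fin.png

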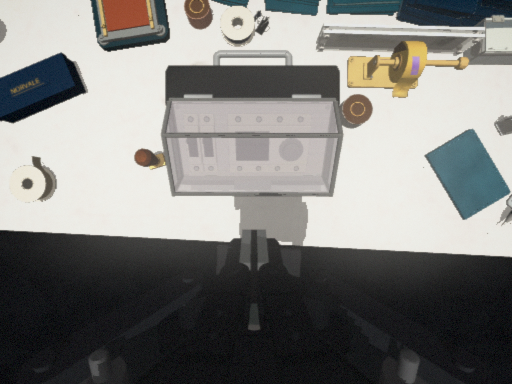

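The hood sits parallel to the face: 49 mm high all along, with an angle fit of about 0.01. The stamp at (148,158), the foil roll at (357,108) and the other items look undisturbed, and the arm is clear.

```bash
python3 -c "
from plant import env
print(env.job_done())"
```

```text
the job is handed in; nothing more can be done
None
```

The test button dropped the lever, the lever was lifted back until it snapped home, the clear cover was pressed shut over the breakers, and the job was handed in at about 17 s; no verdict was returned, and I had no direct joint readings, only camera and force checks.

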